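# Load the tube mixer and hold it running

## Robot

A 6-joint arm with a two-finger parallel gripper is mounted at the origin on a cart in front of the work surface, level with it; the furniture and walls round the work are solid. World frame = base frame: x ahead of the robot, y to its left, z up, the work surface at z = 0. Lengths are in mm, angles in degrees, forces in N, time in s.
With the tool pointing down it reaches from about 350 to 725 mm from the base axis. Payload 4.3 kg.
Tool frame: the origin (TCP) lies midway between the tips of the shut fingers; the grasp point (between the pads) lies 19 mm behind it; z points along the fingers, y is the line along which they close (so a half turn about z gives the same grasp; the last joint's range is limited). The gripper opens to 85 mm and grips with 20 to 120 N. Pads are 22 mm wide; open, the fingers measure 114 mm over their backs; the gripper's body (76 mm by 85 mm) begins 54 mm behind the grasp point. The pads swing forward as they close: fully open they stand 13 mm farther back than shut.
Start: joints at [-71.121, 21.618, 4.641, 73.018, 0, 83.68], TCP at [244.827, -520.317, 203.029] pointing down, gripper open.
Joint ranges: [-156.06, 156.06], [-48.1, 94.91], [-58.44, 69.94], [-101.28, 121.22], [-78.64, 73.56], [-180, 180]. Speed limits (degrees/s): [147.25, 147.25, 180, 180, 180, 180].

## Interface

Orientations are given as a 3x3 rotation matrix whose columns are the frame's x, y, z axes.
In Python, from plant import robot gives the robot as it stands.
- The arm moves only by the tool jog_arm, never from a script. Its argument "moves" is a list of rows, each an object with "offset": the shift along the tool's x, y, z in mm, a list of three; "twist": the turn about the tool's z in rad; "fingers": the closure, from 0 (fully open) to 1 (shut). In form: [{"offset": [dx, dy, dz], "twist": twist, "fingers": fingers}, ...]. A call has 1 to 20 rows; each row shifts and turns the commanded pose from where the row before left it, along the tool's axes as they then stand; what a row does not reach is not made up. A row lasts 1/8 s, in which the tool goes at most 62.5 mm and 10.7 degrees, less where a joint would pass 70% of its speed; a pose out of reach is approached as far as the arm can. A call is refused whole if a number of a shift passes 62.5 or a number of a turn 0.188, either way. A call with a gripper value outside its range is refused whole. The fingers move at their own pace and stop on an object; the grip force is fixed at half the most. Time passes only in rows, so rows that do not move let the fingers close. It gives the time, the measured TCP pose, the force, the opening and the grip force at its end, in the units of the state.
- robot.get_obs(): the state, without advancing time (a new reading comes with each control period).
- robot.capture(name): name is "side" or "top"; returns a dict with "frame" (400x640x3 uint8, red, green, blue), "z_map" (400x640 float32, mm along the optical axis (not along the pixel's ray), 0 where there is no reading), "intrinsics" (3x3 intrinsics, pixels), "R" (3x3) and "t" (3): a world point X has camera coordinates R X + t. Camera axes: x right, y down, z forward; pixel columns grow to the right and rows downward; lengths in mm; the calibration is good to about 2 mm. A picture is of the moment at which its call begins.
- robot.hand_in(): hands the job in; it is judged then, once.
The state is a dict: "time_s": time; "joint_pos": joint angles; "qd": joint speeds; "joint_efforts": joint torques, N m; "tcp_pos": TCP position; "tcp_rot": TCP orientation; "force": force on the tool from outside, world axes, zero at the start; "ft_torque": the same for the moment, N m; "opening": finger opening in mm; "gripper_force": force on a finger pad.
Only numpy, scipy, OpenCV 4.12 (cv2) and the standard library are available. Lean on these libraries where they do the work, as an engineer would, in place of code of your own. Each camera call takes 0.05 s, during which the arm holds its last target. There are 200 camera calls.

## Task

Put the two spare sample tubes (yellow cap and green cap) that lie on the open table to the left of the mixer into the two empty cradles of the tube mixer, one in each, lying centred and fully seated, cap either way, and leave the tubes already in the mixer and the other things on the table alone. Then run the mixer: with the fingers press the yellow spring paddle of its hold-to-run switch down until its pointer stands in the green band (a drop of about 15 mm), never into the red, and keep it there; the job finishes while you are still holding the paddle down.

Things in the scene. Friction and masses are not known exactly. Their poses are not given: they have to be found in the camera images.
- mixer: tube mixer, fixed: white housing 125 x 270 mm, top 15 mm above the table; two blue rails (tops at 30 mm, 60 mm apart, free between them) carry four wire cradles along its y axis, 62 mm apart. Each takes one tube lying along the mixer's x, cap either way. Two are empty at the start; which two varies. Origin: centre of underside.
- cradle_1 (a point): cradle 1 of 4 (counted towards the mixer's +y): the point where the centre of a seated tube lies, 38.5 mm above the table; axes as the mixer's. The tube rests on the rails, between steel prongs 20 mm apart that rise to 47 mm above the table and flare to 31 mm.
- cradle_2 (a point): cradle 2 of 4 (counted towards the mixer's +y): the point where the centre of a seated tube lies, 38.5 mm above the table; axes as the mixer's. The tube rests on the rails, between steel prongs 20 mm apart that rise to 47 mm above the table and flare to 31 mm.
- cradle_3 (a point): cradle 3 of 4 (counted towards the mixer's +y): the point where the centre of a seated tube lies, 38.5 mm above the table; axes as the mixer's. The tube rests on the rails, between steel prongs 20 mm apart that rise to 47 mm above the table and flare to 31 mm.
- cradle_4 (a point): cradle 4 of 4 (counted towards the mixer's +y): the point where the centre of a seated tube lies, 38.5 mm above the table; axes as the mixer's. The tube rests on the rails, between steel prongs 20 mm apart that rise to 47 mm above the table and flare to 31 mm.
- tube_1_centre (a point): centre (half-way up, middle of its length) of the sample tube with the purple cap: 17 mm thick, 92 mm long, 15 g, lying; its long axis is this frame's y, z is up while it lies. Lies in one of the cradles from the start.
- tube_2_centre (a point): centre (half-way up, middle of its length) of the sample tube with the red cap: 17 mm thick, 92 mm long, 15 g, lying; its long axis is this frame's y, z is up while it lies. Lies in one of the cradles from the start.
- tube_3_centre (a point): centre (half-way up, middle of its length) of the sample tube with the yellow cap: 17 mm thick, 92 mm long, 15 g, lying; its long axis is this frame's y, z is up while it lies. A spare, lying on the table left of the mixer.
- tube_4_centre (a point): centre (half-way up, middle of its length) of the sample tube with the green cap: 17 mm thick, 92 mm long, 15 g, lying; its long axis is this frame's y, z is up while it lies. A spare, lying on the table left of the mixer.
- tube_3: the yellow-capped spare tube; origin in the middle of its underside, 8.5 mm below its centre
- tube_4: the green-capped spare tube; origin in the middle of its underside, 8.5 mm below its centre
- switch_box: hold-to-run switch of the mixer, fixed: grey box 190 x 90 x 24 mm with a sprung paddle (black arm, yellow pad) hinged at its far (+x) end. On the +y side of the pad stands a white scale post with a green band and a red band below it; its top is 92 mm above the table, its near face 31 mm from the pad's middle. Origin: centre of underside.
- paddle_pad (a point): middle of the top of the yellow pad (46 x 44 mm) that is pressed down; 76 mm above the table at rest, 130 mm from the hinge. The pad's top edge with its black tongue is the pointer: it is in the green band when this point has dropped 11 to 19 mm (middle 15 mm); red begins at 22 mm, the end stop is at 32 mm.
- paddle (a joint): angle of the paddle: 0 up (at rest), grows as it is pressed, 0.25 at the end stop; green band 0.085 to 0.147, its middle 0.115; red from 0.17. A spring pushes it back up: about 3 N on the pad at the start, 6 N in the green band, 9 N at the stop.
- stapler: blue and black stapler, 125 mm long, standing behind and left of the mixer; bystander
- plaster_box: white and orange carton, 60 x 98 x 41 mm, right of the scanner stand; bystander
- pen_red: red pen, 137 mm, lying behind the mixer; bystander

How it is judged:
By the outcome, as a careful person would: the job done as asked, in the order asked, and still so for the second after the job is handed in, while the arm keeps its last pose, push and grip.
It also fails if it takes over 72 s, if anything falls off the work surface, if the arm or the gripper's body presses on something with over 40 N, if the wrist force passes 120 N, or if a joint passes its speed limit or range.

## Working session

There is one attempt and no reset: what is moved stays moved. The work goes in short steps, Python scripts to look and compute and a tool call to move; the robot and the scene stay as the last step left them, time stands still between calls to the robot, and variables do not carry over. Pictures are saved under pics/ and viewed, at most 10 in all, crops included, and the job is handed in when it is done.

Besides the shell and the picture viewer there is one more tool, called after "Request:" in YAML: its name, and indented under it one key for each argument. jog_arm: Moves the arm, as the interface text tells. Its arguments: {"type":"object","properties":{"moves":{"type":"array","items":{"type":"object","properties":{"offset":{"type":"array","items":{"type":"number"}},"twist":{"type":"number"},"fingers":{"type":"number"}}}}},"required":["moves"]}

```bash
mkdir -p pics; python3 - <<'E'
from plant import robot
import cv2,numpy as np
for n in("top","side"):
    c=robot.capture(n); cv2.imwrite(f"pics/{n}0.png",c["frame"][:,:,::-1]); np.savez(f"{n}0.npz",**c)
    print(n,c["intrinsics"].round(1).tolist(),c["R"].round(3).tolist(),c["t"].round(1).tolist())
o=robot.get_obs();print(o["time_s"],o["tcp_rot"],o["opening"])
E
```

```text
top [[397.8, 0.0, 322.8], [0.0, 397.8, 194.4], [0.0, 0.0, 1.0]] [[0.017, -1.0, -0.026], [-0.984, -0.012, -0.178], [0.177, 0.029, -0.984]] [4.6, 610.4, 887.9]
side [[483.0, 0.0, 322.4], [0.0, 483.0, 202.8], [0.0, 0.0, 1.0]] [[0.849, -0.529, -0.012], [-0.303, -0.468, -0.83], [0.433, 0.708, -0.558]] [-490.6, 255.9, 1121.9]
0.1 [[ 9.04837244e-01  4.25757285e-01 -5.43749856e-04]
 [ 4.25757563e-01 -9.04835627e-01  1.72775791e-03]
 [ 2.43601273e-04 -1.79484532e-03 -9.99998360e-01]] 85.3321591771864
```

View pics/top0.png

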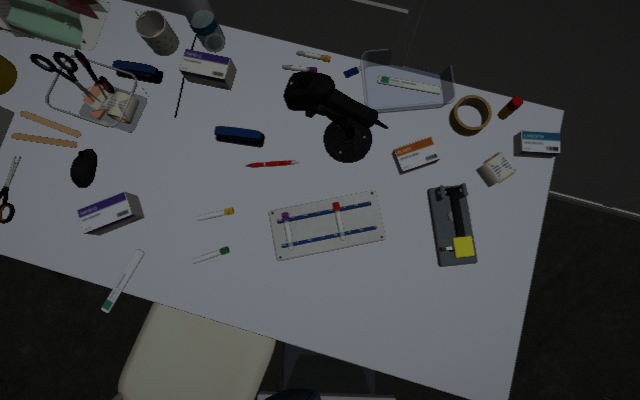

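View pics/side0.png

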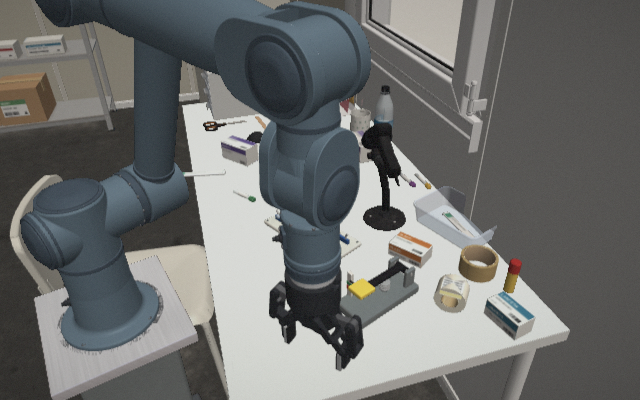

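The top view shows the yellow tube near (216,214), the green tube near (211,255), the mixer around (327,225) with purple and red tubes in it, and the yellow pad at (463,246). I'll enlarge these areas.

```bash
python3 - <<'E'
import cv2
im=cv2.imread("pics/top0.png")
cv2.imwrite("pics/c1.png",cv2.convertScaleAbs(cv2.resize(im[180:280,255:395],(784,560),interpolation=2),alpha=1.7))  # x5.6
a=cv2.resize(im[195:275,185:245],(360,480),interpolation=2);b=cv2.resize(im[175:275,420:485],(312,480),interpolation=2) # 6, 4.8
cv2.imwrite("pics/c2.png",cv2.convertScaleAbs(cv2.hconcat([a,b]),alpha=1.5))
E
```

```text
(no output)
```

View pics/c1.png

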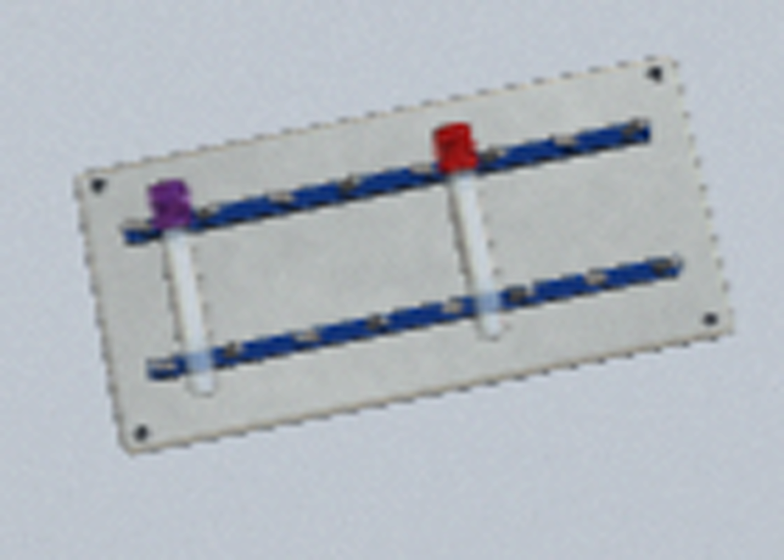

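View pics/c2.png

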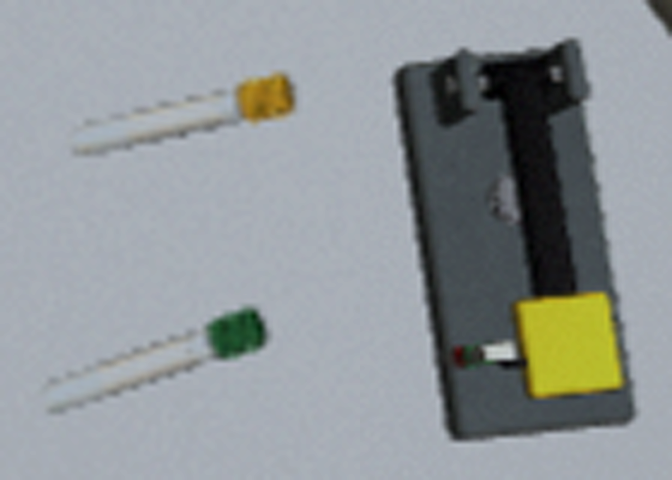

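c1 shows the purple tube in the leftmost cradle and the red in the third from left. The empty ones are the second, with crop mid-points (316,192) and (343,328), and the fourth, with (599,136) and (630,271). In c2 the yellow tube runs (76,142)–(294,96) and the green (48,402)–(266,328). The pad corners are (515,303), (608,293), (622,385) and (530,398).

```bash
cat > h.py <<'E'
import numpy as np
def px(p,s,o): return (np.array(p,float)+.5)/s-.5+np.array(o)
def world(uv,z,c):
    K,R,t=c["intrinsics"],c["R"],c["t"]
    uv=np.atleast_2d(uv); d=np.c_[uv,np.ones(len(uv))]@np.linalg.inv(K).T@R   # rows R^T K^-1 u
    C=-R.T@t
    return C+d*((z-C[2])/d[:,2])[:,None]
E
python3 - <<'E'
from h import *
c=dict(np.load("top0.npz")); np.set_printoptions(precision=1,suppress=True)
A=lambda p:px(p,5.6,(255,180)); B=lambda p:px(p,6,(185,195)); P=lambda p:px(np.array(p)-[360,0],4.8,(420,175))
m=world(A([(78,175),(678,58),(733,330),(128,452)]),15,c); hl=world(A([(98,185),(655,73),(711,318),(141,432)]),15,c)
print(m[:,:2],m.mean(0),hl.mean(0))
e=lambda a,b:np.linalg.norm(a-b); print("sides",e(m[0],m[1]),e(m[1],m[2]),e(m[2],m[3]))
ya=(hl[0]+hl[3]-hl[1]-hl[2]);yb=(m[0]+m[3]-m[1]-m[2]); 
for v in(ya,yb):print("mixer y dir deg from +y",np.degrees(np.arctan2(-v[0],v[1])))
o=(m.mean(0)+hl.mean(0))/2; v=ya/np.linalg.norm(ya)+yb/np.linalg.norm(yb); v/=np.linalg.norm(v)
for k in(1.5,.5,-.5,-1.5):print("cradle",k,o+62*k*v)
for pr in([(316,192),(343,328)],[(599,136),(630,271)]):print("prong mids",world(A(pr),44,c),world(A(pr),44,c).mean(0))
t=world(A([(168,183),(202,392),(453,127),(489,335)]),38.5,c);print("seated tubes",t[:2].mean(0),t[2:].mean(0),e(t[0],t[1]),e(t[2],t[3]))
t=world(B([(76,142),(294,96),(48,402),(266,328)]),8.5,c);print("tubes",t)
for a,b in((t[0],t[1]),(t[2],t[3])):print((a+b)/2,e(a,b),"axis angle from x",np.degrees(np.arctan2(*(a-b)[1::-1])))
p=world(P([(515,303),(608,293),(622,385),(530,398)]),76,c);print("pad",p,p.mean(0))
# depth check
z=c["z_map"]
for n,u,v in(("table",250,230),("pad",463,246),("house",310,223)):
    zc=z[v,u];X=c["R"].T@(np.linalg.inv(c["intrinsics"])@[u,v,1]*zc-c["t"]);print(n,X)
E
```

```text
[[ 574.6  147.8]
 [ 630.2 -115.5]
 [ 511.1 -138.3]
 [ 454.9  121.2]] [542.7   3.8  15. ] [543.3   5.1  15. ]
sides 269.0196747162962 121.22117200155536 265.5448311222385
mixer y dir deg from +y 12.19493055141629
mixer y dir deg from +y 12.06885444531965
cradle 1.5 [523.5  95.4  15. ]
cradle 0.5 [536.5  34.8  15. ]
cradle -0.5 [549.5 -25.9  15. ]
cradle -1.5 [562.6 -86.5  15. ]
prong mids [[564.8  41.2  44. ]
 [507.4  28.5  44. ]] [536.1  34.8  44. ]
prong mids [[590.4 -78.7  44. ]
 [533.1 -91.7  44. ]] [561.8 -85.2  44. ]
seated tubes [524.3  96.3  38.5] [550.1 -24.8  38.5] 90.13530519390713 90.0110122001669
tubes [[554.6 325.6   8.5]
 [575.  236.    8.5]
 [448.4 329.3   8.5]
 [479.6 242.    8.5]]
[564.8 280.8   8.5] 91.92883525564497 axis angle from x 102.82403481034427
[464.  285.6   8.5] 92.66547710813472 axis angle from x 109.66075156155071
pad [[ 510.9 -279.4   76. ]
 [ 516.2 -322.8   76. ]
 [ 473.6 -327.2   76. ]
 [ 467.  -284.6   76. ]] [ 491.9 -303.5   76. ]
table [528.  194.2   1. ]
pad [ 492.7 -303.1   76.8]
house [546.   44.8  15.9]
```

Request:
jog_arm:
  moves:
    - {"offset": [35, -32.5, 0], "twist": 0, "fingers": 0}
    - {"offset": [35, -32.5, 0], "twist": 0, "fingers": 0}
    - {"offset": [35, -32.5, 0], "twist": 0, "fingers": 0}
    - {"offset": [35, -32.5, 0], "twist": 0, "fingers": 0}
    - {"offset": [35, -32.5, 0], "twist": 0, "fingers": 0}
    - {"offset": [35, -32.5, 0], "twist": 0, "fingers": 0}
    - {"offset": [35, -32.5, 0], "twist": 0, "fingers": 0}
    - {"offset": [35, -32.5, 0], "twist": 0, "fingers": 0}
    - {"offset": [35, -32.5, 0], "twist": 0, "fingers": 0}
    - {"offset": [35, -32.5, 0], "twist": 0, "fingers": 0}
    - {"offset": [35, -32.5, 0], "twist": 0, "fingers": 0}
    - {"offset": [35, -32.5, 0], "twist": 0, "fingers": 0}
    - {"offset": [35, -32.5, 0], "twist": 0, "fingers": 0}
    - {"offset": [35, -32.5, 0], "twist": 0, "fingers": 0}
    - {"offset": [35, -32.5, 0], "twist": 0, "fingers": 0}
    - {"offset": [35, -32.5, 0], "twist": 0, "fingers": 0}
    - {"offset": [35, -32.5, 0], "twist": 0, "fingers": 0}
    - {"offset": [35, -32.5, 0], "twist": 0, "fingers": 0}

```text
time_s: 2.35
tcp_pos: [565.9, 278.6, 202.4]
tcp_rot: [[0.905, 0.426, -0.001], [0.426, -0.905, -0.001], [-0.001, 0.0, -1.0]]
force: [1.0, -1.3, 0.2]
opening: 85.1
gripper_force: 0.0
```

Request:
jog_arm:
  moves:
    - {"offset": [0, 0, 0], "twist": -0.17, "fingers": 0}
    - {"offset": [0, 0, 0], "twist": -0.17, "fingers": 0}
    - {"offset": [0, 0, 0], "twist": -0.17, "fingers": 0}
    - {"offset": [0, 0, 0], "twist": -0.17, "fingers": 0}
    - {"offset": [0, 0, 0], "twist": -0.17, "fingers": 0}
    - {"offset": [0, 0, 0], "twist": -0.17, "fingers": 0}
    - {"offset": [0, 0, 0], "twist": -0.17, "fingers": 0}
    - {"offset": [0, 0, 0], "twist": -0.165, "fingers": 0}
    - {"offset": [0, 0, 0], "twist": 0, "fingers": 0}

```text
time_s: 3.48
tcp_pos: [565.4, 277.1, 202.4]
tcp_rot: [[-0.22, 0.975, -0.001], [0.975, 0.22, -0.0], [-0.0, -0.001, -1.0]]
force: [0.2, 0.3, -0.1]
opening: 85.7
gripper_force: 0.0
```

```bash
cat >> h.py <<'E'
def go(x,y,z,phi):
    """print the tool-frame shift to reach (x,y,z) if the twist is done last / first"""
    from plant import robot
    o=robot.get_obs(); R=np.array(o["tcp_rot"]);p=np.array(o["tcp_pos"])
    f=np.degrees(np.arctan2(R[1,0],R[0,0])); tw=-np.radians((phi-f+180)%360-180)
    d=np.array([x,y,z])-p; c,s=np.cos(tw),np.sin(tw); R2=R@np.array([[c,-s,0],[s,c,0],[0,0,1]])
    print("t",round(o["time_s"],2),"tcp",p.round(1),"phi",round(f,2),"tilt",R[:2,2].round(4),"open",round(o["opening"],1),"grip",round(o["gripper_force"],1),"F",np.round(o["force"],1),"q",np.round(o["joint_pos"],0))
    print("  shift(before twist)",(R.T@d).round(1),"shift(after twist)",(R2.T@d).round(1),"twist",tw.round(4))
E
python3 -c "
from h import *
go(564.8,280.8,2,102.8)"
```

```text
t 3.48 tcp [565.4 277.1 202.4] phi 102.72 tilt [-0.0011 -0.0005] open 85.7 grip 0.0 F [ 0.2  0.3 -0.1] q [20. 28. 15. 77. -0. 98.]
  shift(before twist) [  3.8   0.4 200.4] shift(after twist) [  3.8   0.4 200.4] twist -0.0013
```

Request:
jog_arm:
  moves:
    - {"offset": [3.8, 0.4, 30], "twist": 0, "fingers": 0}
    - {"offset": [0, 0, 40], "twist": 0, "fingers": 0}
    - {"offset": [0, 0, 40], "twist": 0, "fingers": 0}
    - {"offset": [0, 0, 40], "twist": 0, "fingers": 0.2}
    - {"offset": [0, 0, 25], "twist": 0, "fingers": 0.3}
    - {"offset": [0, 0, 15], "twist": 0, "fingers": 0.3}
    - {"offset": [0, 0, 10], "twist": 0, "fingers": 0.4}
    - {"offset": [0, 0, 0], "twist": 0, "fingers": 0.5}
    - {"offset": [0, 0, 0], "twist": 0, "fingers": 0.6}
    - {"offset": [0, 0, 0], "twist": 0, "fingers": 0.7}
    - {"offset": [0, 0, 0], "twist": 0, "fingers": 0.8}
    - {"offset": [0, 0, 0], "twist": 0, "fingers": 1}
    - {"offset": [0, 0, 0], "twist": 0, "fingers": 1}
    - {"offset": [0, 0, 0], "twist": 0, "fingers": 1}
    - {"offset": [0, 0, 0], "twist": 0, "fingers": 1}

```text
time_s: 5.35
tcp_pos: [565.3, 281.0, 2.9]
tcp_rot: [[-0.222, 0.975, -0.0], [0.975, 0.222, -0.0], [-0.0, -0.0, -1.0]]
force: [0.5, 0.5, -0.5]
opening: -0.0
gripper_force: 0.0
```

Request:
jog_arm:
  moves:
    - {"offset": [0, 0, -20], "twist": 0, "fingers": 1}
    - {"offset": [0, 0, -40], "twist": 0, "fingers": 1}
    - {"offset": [0, 0, -40], "twist": 0, "fingers": 1}
    - {"offset": [0, 0, 0], "twist": 0, "fingers": 1}

```text
time_s: 5.85
tcp_pos: [568.4, 282.2, 107.2]
tcp_rot: [[-0.222, 0.975, 0.007], [0.975, 0.222, 0.003], [0.001, 0.008, -1.0]]
force: [0.8, -0.0, -0.1]
opening: 0.2
gripper_force: 0.0
```

```bash
python3 - <<'E'
from h import *
from plant import robot
import cv2
go(536.2,34.8,100,12.1)
v=robot.capture("top");np.savez("top1.npz",**v);s=robot.capture("side")
a=cv2.resize(v["frame"][150:270,180:300],(400,400),interpolation=2)
b=cv2.resize(s["frame"][110:230,200:320],(400,400),interpolation=2)
cv2.imwrite("pics/g1.png",cv2.convertScaleAbs(cv2.hconcat([a,b])[:,:,::-1],alpha=1.5))
E
```

```text
t 5.85 tcp [568.4 282.2 107.2] phi 102.84 tilt [0.0075 0.0027] open 0.2 grip 0.0 F [ 0.8 -0.  -0.1] q [21. 30.  4. 63. -0. 98.]
  shift(before twist) [-234.   -86.4    6.3] shift(after twist) [-83.4 235.1   6.3] twist 1.5836
```

View pics/g1.png

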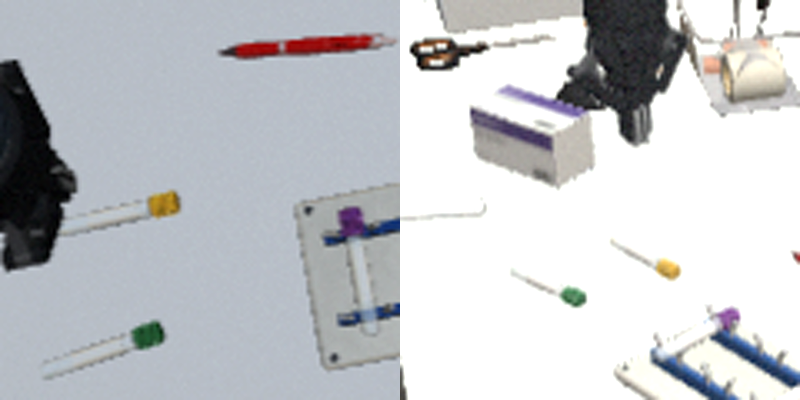

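g1 shows the fingers shut with nothing between them, and both tubes unmoved (yellow cap end at top-view pixel (233,211)). I'll check where the measured TCP projects in the images.

```bash
python3 - <<'E'
from h import *
from plant import robot
for n in("top","side"):
    c=robot.capture(n);K,R,t=c["intrinsics"],c["R"],c["t"]
    for nm,X in(("tcp",[568.4,282.2,107.2]),("tubeY",[564.8,280.8,8.5]),("Yends",[554.6,325.6,8.5]),("",[575,236,8.5]),("tubeG ends",[448.4,329.3,8.5]),("",[479.6,242,8.5])):
        p=K@(R@np.array(X)+t);print(n,nm,(p[:2]/p[2]).round(1))
E
```

```text
top tcp [202.1 207.1]
top tubeY [215.4 214.4]
top Yends [197.3 218.2]
top  [233.6 210.6]
top tubeG ends [192.6 261.6]
top  [228.9 249.3]
side tcp [271.6 158.8]
side tubeY [273.  186.2]
side Yends [264. 181.]
side  [282.3 191.5]
side tubeG ends [233.5 189.9]
side  [254.1 199.6]
```

```bash
python3 - <<'E'
from h import *
from plant import robot
import cv2
np.set_printoptions(precision=1,suppress=True)
print(robot.get_obs()["tcp_pos"])
ims=[]
for n in("top","side"):
    c=robot.capture(n);K,R,t=c["intrinsics"],c["R"],c["t"];z=c["z_map"]
    v,u=np.mgrid[:400,:640];m=z>0
    X=((np.c_[u[m],v[m],np.ones(m.sum())]@np.linalg.inv(K).T)*z[m][:,None]-t)@R
    s=X[(np.hypot(X[:,0]-568,X[:,1]-282)<80)&(X[:,2]>40)&(X[:,2]<300)]
    for lo in range(80,220,15):
        q=s[(s[:,2]>=lo)&(s[:,2]<lo+15)]
        if len(q):print(n,lo,len(q),q.min(0),q.max(0))
    p=K@(R@np.array([568.4,282.2,107.2])+t);p=p[:2]/p[2];x,y=p.round().astype(int)
    f=c["frame"][y-45:y+25,x-35:x+35,::-1];f=cv2.convertScaleAbs(cv2.resize(f,(400,400),interpolation=2),alpha=2,beta=20)
    cv2.drawMarker(f,(int(35.5*400/70),int(45.5*400/70)),(0,0,255),0,10,1);ims.append(f)
cv2.imwrite("pics/g2.png",cv2.hconcat(ims))
E
```

```text
[564.3 280.6 101.5]
top 125 8 [556.  269.5 133.6] [571.6 272.4 138.8]
top 140 24 [551.9 268.4 140.1] [578.3 276.8 154.2]
top 155 19 [552.7 268.9 155.5] [572.8 274.2 168. ]
top 170 60 [535.6 262.3 170.4] [599.5 279.8 184.9]
top 185 62 [521.2 258.8 185. ] [614.9 280.4 199.9]
top 200 69 [514.3 256.7 200. ] [627.6 286.4 215. ]
top 215 220 [503.1 254.4 215.2] [625.8 303.3 230. ]
side 125 22 [552.  266.2 125.2] [578.8 288.  139.5]
side 140 45 [548.4 266.2 140.8] [578.6 285.9 154.7]
side 155 35 [548.6 263.8 155.4] [578.3 285.1 168. ]
side 170 85 [527.6 257.2 170.2] [602.  290.4 184.7]
side 185 111 [514.5 256.  185. ] [613.  298.8 199.9]
side 200 132 [504.1 254.6 200.1] [628.3 291.4 215. ]
side 215 163 [501.9 253.5 215. ] [622.2 300.8 229.6]
```

View pics/g2.png

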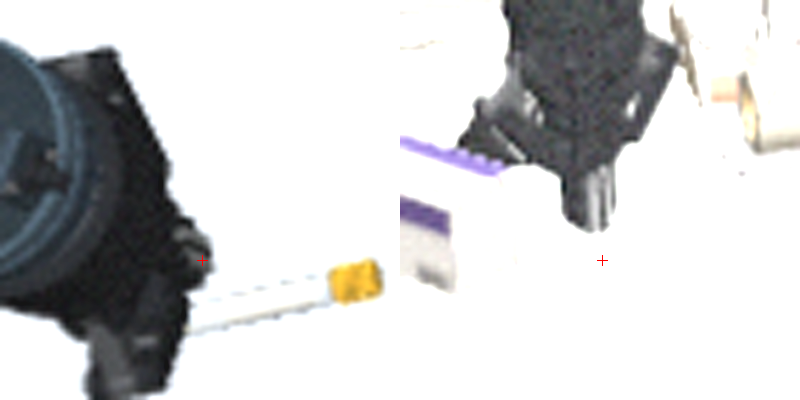

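g2 shows the real fingertips about 20–25 mm above the reported TCP (side-view tip at crop (595,230), marker at (602,260)). The depth points agree: lowest near z=125 while the TCP reads 101.5. That explains the miss. I'll touch the bare table between the tubes with shut fingers to measure this offset.

Request:
jog_arm:
  moves:
    - {"offset": [0, -45, 0], "twist": 0, "fingers": 1}
    - {"offset": [0, 0, 40], "twist": 0, "fingers": 1}
    - {"offset": [0, 0, 40], "twist": 0, "fingers": 1}
    - {"offset": [0, 0, 20], "twist": 0, "fingers": 1}
    - {"offset": [0, 0, 10], "twist": 0, "fingers": 1}
    - {"offset": [0, 0, 3], "twist": 0, "fingers": 1}
    - {"offset": [0, 0, 0], "twist": 0, "fingers": 1}
    - {"offset": [0, 0, 0], "twist": 0, "fingers": 1}

```text
time_s: 7.15
tcp_pos: [522.4, 271.4, -9.0]
tcp_rot: [[-0.222, 0.975, 0.002], [0.975, 0.222, 0.001], [0.0, 0.002, -1.0]]
force: [-0.5, 0.1, 0.5]
opening: 0.0
gripper_force: 0.0
```

Request:
jog_arm:
  moves:
    - {"offset": [0, 0, 2], "twist": 0, "fingers": 1}
    - {"offset": [0, 0, 0], "twist": 0, "fingers": 1}
    - {"offset": [0, 0, 0], "twist": 0, "fingers": 1}

```text
time_s: 7.52
tcp_pos: [521.5, 271.0, -11.9]
tcp_rot: [[-0.222, 0.975, 0.0], [0.975, 0.222, -0.0], [-0.0, 0.0, -1.0]]
force: [-0.4, 0.4, -0.4]
opening: -0.1
gripper_force: 0.0
```

Request:
jog_arm:
  moves:
    - {"offset": [0, 0, 2], "twist": 0, "fingers": 1}
    - {"offset": [0, 0, 0], "twist": 0, "fingers": 1}
    - {"offset": [0, 0, 0], "twist": 0, "fingers": 1}

```text
time_s: 7.9
tcp_pos: [521.4, 271.0, -14.1]
tcp_rot: [[-0.222, 0.975, -0.0], [0.975, 0.222, -0.0], [-0.0, -0.0, -1.0]]
force: [0.3, -0.2, -0.4]
opening: -0.1
gripper_force: 0.0
```

Request:
jog_arm:
  moves:
    - {"offset": [0, 0, 3], "twist": 0, "fingers": 1}
    - {"offset": [0, 0, 0], "twist": 0, "fingers": 1}
    - {"offset": [0, 0, 0], "twist": 0, "fingers": 1}

```text
time_s: 8.28
tcp_pos: [521.4, 271.0, -17.1]
tcp_rot: [[-0.222, 0.975, -0.0], [0.975, 0.222, -0.0], [-0.0, -0.0, -1.0]]
force: [-0.1, -0.6, -0.1]
opening: -0.1
gripper_force: 0.0
```

Request:
jog_arm:
  moves:
    - {"offset": [0, 0, 1.5], "twist": 0, "fingers": 1}
    - {"offset": [0, 0, 0], "twist": 0, "fingers": 1}

```text
time_s: 8.52
tcp_pos: [521.3, 271.0, -18.7]
tcp_rot: [[-0.222, 0.975, -0.0], [0.975, 0.222, -0.0], [-0.0, -0.0, -1.0]]
force: [-0.3, -0.2, 0.4]
opening: 0.3
gripper_force: 0.0
```

Request:
jog_arm:
  moves:
    - {"offset": [0, 0, 1.5], "twist": 0, "fingers": 1}
    - {"offset": [0, 0, 0], "twist": 0, "fingers": 1}

```text
time_s: 8.78
tcp_pos: [521.4, 271.0, -20.2]
tcp_rot: [[-0.222, 0.975, -0.0], [0.975, 0.222, -0.0], [-0.0, -0.0, -1.0]]
force: [0.1, 0.4, -0.3]
opening: -0.1
gripper_force: 0.0
```

Request:
jog_arm:
  moves:
    - {"offset": [0, 0, 1], "twist": 0, "fingers": 1}
    - {"offset": [0, 0, 0], "twist": 0, "fingers": 1}

```text
time_s: 9.02
tcp_pos: [521.4, 271.0, -21.2]
tcp_rot: [[-0.222, 0.975, -0.0], [0.975, 0.222, -0.0], [-0.0, -0.0, -1.0]]
force: [-0.0, 0.5, -0.1]
opening: -0.1
gripper_force: 0.0
```

Request:
jog_arm:
  moves:
    - {"offset": [0, 0, 1], "twist": 0, "fingers": 1}
    - {"offset": [0, 0, 0], "twist": 0, "fingers": 1}

```text
time_s: 9.28
tcp_pos: [521.4, 271.0, -22.2]
tcp_rot: [[-0.222, 0.975, -0.0], [0.975, 0.222, -0.0], [-0.0, -0.0, -1.0]]
force: [-0.6, -0.1, 0.3]
opening: 0.2
gripper_force: 0.0
```

Request:
jog_arm:
  moves:
    - {"offset": [0, 0, 1], "twist": 0, "fingers": 1}
    - {"offset": [0, 0, 0], "twist": 0, "fingers": 1}

```text
time_s: 9.52
tcp_pos: [521.4, 271.0, -23.1]
tcp_rot: [[-0.222, 0.975, -0.0], [0.975, 0.222, -0.0], [-0.0, -0.0, -1.0]]
force: [0.2, -0.2, 0.2]
opening: -0.2
gripper_force: 0.0
```

Request:
jog_arm:
  moves:
    - {"offset": [0, 0, 1], "twist": 0, "fingers": 1}
    - {"offset": [0, 0, 0], "twist": 0, "fingers": 1}

```text
time_s: 9.78
tcp_pos: [521.4, 271.0, -24.1]
tcp_rot: [[-0.222, 0.975, -0.0], [0.975, 0.222, -0.0], [-0.0, -0.0, -1.0]]
force: [-0.6, -0.6, -0.0]
opening: 0.1
gripper_force: 0.0
```

Request:
jog_arm:
  moves:
    - {"offset": [0, 0, 1], "twist": 0, "fingers": 1}
    - {"offset": [0, 0, 0], "twist": 0, "fingers": 1}

```text
time_s: 10.02
tcp_pos: [521.4, 271.0, -25.2]
tcp_rot: [[-0.222, 0.975, -0.0], [0.975, 0.222, -0.0], [-0.0, -0.0, -1.0]]
force: [-0.2, -0.2, 0.4]
opening: -0.1
gripper_force: 0.0
```

Request:
jog_arm:
  moves:
    - {"offset": [0, 0, 1], "twist": 0, "fingers": 1}
    - {"offset": [0, 0, 0], "twist": 0, "fingers": 1}

```text
time_s: 10.28
tcp_pos: [521.4, 271.0, -26.1]
tcp_rot: [[-0.222, 0.975, -0.0], [0.975, 0.222, -0.0], [-0.0, -0.0, -1.0]]
force: [-0.5, 0.6, 0.5]
opening: -0.0
gripper_force: 0.0
```

```bash
python3 - <<'E'
from h import *
from plant import robot
np.set_printoptions(precision=1,suppress=True)
print(robot.get_obs()["tcp_pos"],robot.get_obs()["force"])
c=robot.capture("side");K,R,t=c["intrinsics"],c["R"],c["t"];z=c["z_map"]
v,u=np.mgrid[:400,:640];m=z>0
X=((np.c_[u[m],v[m],np.ones(m.sum())]@np.linalg.inv(K).T)*z[m][:,None]-t)@R
f=c["frame"][m].max(1)
s=(np.hypot(X[:,0]-521,X[:,1]-271)<35)&(X[:,2]<60)
for lo in range(-4,40,4):
    q=X[s&(X[:,2]>=lo)&(X[:,2]<lo+4)&(f<110)]
    if len(q):print(lo,len(q),q.min(0),q.max(0))
E
```

```text
[521.4 271.  -26.1] [-0.5  0.6  0.5]
-4 1 [514.4 281.5  -0.5] [514.4 281.5  -0.5]
0 3 [515.7 261.    1.9] [522.5 269.1   3.9]
8 11 [509.1 256.3   8. ] [527.3 276.   11.4]
12 13 [507.4 257.8  12.3] [534.  273.   15.9]
16 7 [507.9 255.4  16.8] [529.6 271.3  19.9]
20 7 [508.9 258.6  20.3] [534.4 267.6  23.5]
24 14 [505.1 255.9  24. ] [535.4 273.7  27.7]
28 12 [506.7 258.7  28.5] [535.4 274.5  31.9]
32 6 [508.2 255.8  32.4] [535.9 268.8  35.1]
36 7 [508.6 259.   36.1] [530.7 268.2  38. ]
```

Request:
jog_arm:
  moves:
    - {"offset": [0, 0, 1], "twist": 0, "fingers": 1}
    - {"offset": [0, 0, 0], "twist": 0, "fingers": 1}

```text
time_s: 10.58
tcp_pos: [521.4, 271.0, -27.1]
tcp_rot: [[-0.222, 0.975, -0.0], [0.975, 0.222, -0.0], [-0.0, -0.0, -1.0]]
force: [-0.8, 0.6, 0.2]
opening: 0.4
gripper_force: 0.0
```

Request:
jog_arm:
  moves:
    - {"offset": [0, 0, 1], "twist": 0, "fingers": 1}
    - {"offset": [0, 0, 0], "twist": 0, "fingers": 1}

```text
time_s: 10.82
tcp_pos: [521.4, 271.0, -28.1]
tcp_rot: [[-0.222, 0.975, -0.0], [0.975, 0.222, -0.0], [-0.0, -0.0, -1.0]]
force: [-0.2, -0.2, 0.4]
opening: -0.1
gripper_force: 0.0
```

Request:
jog_arm:
  moves:
    - {"offset": [0, 0, 1], "twist": 0, "fingers": 1}
    - {"offset": [0, 0, 0], "twist": 0, "fingers": 1}

```text
time_s: 11.08
tcp_pos: [521.5, 271.0, -28.2]
tcp_rot: [[-0.222, 0.975, 0.0], [0.975, 0.222, -0.0], [-0.0, 0.0, -1.0]]
force: [-2.4, -1.2, 6.4]
opening: 0.1
gripper_force: 3.1
```

Request:
jog_arm:
  moves:
    - {"offset": [0, 0, -30], "twist": 0, "fingers": 0.5}
    - {"offset": [0, 0, -30], "twist": 0, "fingers": 0.3}
    - {"offset": [0, 22.3, 0], "twist": 0, "fingers": 0.3}
    - {"offset": [0, 22.2, 0], "twist": 0, "fingers": 0.3}
    - {"offset": [0, 0, 0], "twist": 0, "fingers": 0.3}
    - {"offset": [0, 0, 25], "twist": 0, "fingers": 0.3}
    - {"offset": [0, 0, 20], "twist": 0, "fingers": 0.3}
    - {"offset": [0, 0, 12], "twist": 0, "fingers": 0.3}
    - {"offset": [0, 0, 0], "twist": 0, "fingers": 0.3}
    - {"offset": [0, 0, 0], "twist": 0, "fingers": 0.5}
    - {"offset": [0, 0, 0], "twist": 0, "fingers": 0.6}
    - {"offset": [0, 0, 0], "twist": 0, "fingers": 0.7}
    - {"offset": [0, 0, 0], "twist": 0, "fingers": 0.8}
    - {"offset": [0, 0, 0], "twist": 0, "fingers": 1}
    - {"offset": [0, 0, 0], "twist": 0, "fingers": 1}
    - {"offset": [0, 0, 0], "twist": 0, "fingers": 1}

```text
time_s: 13.08
tcp_pos: [565.4, 281.1, -25.5]
tcp_rot: [[-0.222, 0.975, 0.001], [0.975, 0.222, 0.0], [0.0, 0.001, -1.0]]
force: [-0.2, -0.1, 4.7]
opening: 14.9
gripper_force: 62.4
```

Request:
jog_arm:
  moves:
    - {"offset": [0, 0, -20], "twist": 0, "fingers": 1}
    - {"offset": [0, 0, -40], "twist": 0, "fingers": 1}
    - {"offset": [0, 0, -40], "twist": 0, "fingers": 1}
    - {"offset": [0, 0, 0], "twist": 0, "fingers": 1}
    - {"offset": [0, 0, 0], "twist": 0, "fingers": 1}

```text
time_s: 13.7
tcp_pos: [564.2, 280.7, 72.9]
tcp_rot: [[-0.222, 0.975, -0.001], [0.975, 0.222, -0.001], [-0.0, -0.001, -1.0]]
force: [0.0, -0.6, -0.5]
opening: 15.1
gripper_force: 61.7
```

```bash
python3 - <<'E'
from h import *
from plant import robot
import cv2
go(536.2,34.8,75,12.1)
v=robot.capture("top");np.savez("top2.npz",**v);s=robot.capture("side");np.savez("side2.npz",**s)
a=cv2.resize(v["frame"][165:265,170:270],(400,400),interpolation=2)
b=cv2.resize(s["frame"][110:210,220:320],(400,400),interpolation=2)
cv2.imwrite("pics/g3.png",cv2.convertScaleAbs(cv2.hconcat([a,b])[:,:,::-1],alpha=1.4))
E
```

```text
t 13.7 tcp [564.2 280.7  72.9] phi 102.83 tilt [-0.0014 -0.0006] open 15.1 grip 61.7 F [ 0.  -0.6 -0.5] q [21. 32.  1. 59. -0. 98.]
  shift(before twist) [-233.5  -81.9   -1.9] shift(after twist) [-78.9 234.5  -1.9] twist 1.5836
```

View pics/g3.png

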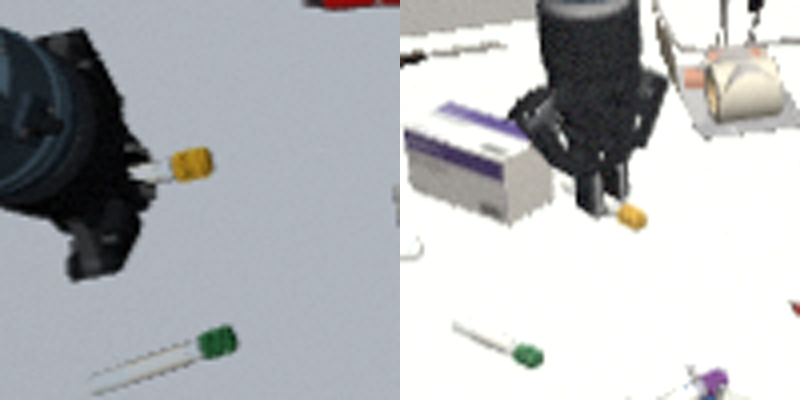

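g3 shows the yellow tube held level between the fingers. The cap end is at top-view pixel (222.9,204.9) and side-view pixel (281.9,164.4). I'll triangulate it to check height and centring.

```bash
python3 - <<'E'
from h import *
import cv2
T=dict(np.load("top2.npz"));S=dict(np.load("side2.npz"))
P=lambda c:c["intrinsics"]@np.c_[c["R"],c["t"]]
X=cv2.triangulatePoints(P(T),P(S),np.array([[222.9],[204.9]]),np.array([[281.9],[164.4]]));print((X[:3]/X[3]).ravel().round(1))
for c in(T,S):
  p=P(c)@[575,236,106.9,1];print((p[:2]/p[2]).round(1))
E
```

```text
[577.  234.4 106.8]
[222.7 204.5]
[280.4 164.4]
```

Request:
jog_arm:
  moves:
    - {"offset": [-29.2, -10.2, 0], "twist": 0, "fingers": 1}
    - {"offset": [-29.2, -10.2, 0], "twist": 0, "fingers": 1}
    - {"offset": [-29.2, -10.2, 0], "twist": 0, "fingers": 1}
    - {"offset": [-29.2, -10.2, 0], "twist": 0, "fingers": 1}
    - {"offset": [-29.2, -10.2, 0], "twist": 0, "fingers": 1}
    - {"offset": [-29.2, -10.2, 0], "twist": 0, "fingers": 1}
    - {"offset": [-29.2, -10.2, 0], "twist": 0, "fingers": 1}
    - {"offset": [-29.2, -10.2, 0], "twist": 0, "fingers": 1}
    - {"offset": [0, 0, 0], "twist": 0.158, "fingers": 1}
    - {"offset": [0, 0, 0], "twist": 0.158, "fingers": 1}
    - {"offset": [0, 0, 0], "twist": 0.158, "fingers": 1}
    - {"offset": [0, 0, 0], "twist": 0.158, "fingers": 1}
    - {"offset": [0, 0, 0], "twist": 0.158, "fingers": 1}
    - {"offset": [0, 0, 0], "twist": 0.158, "fingers": 1}
    - {"offset": [0, 0, 0], "twist": 0.158, "fingers": 1}
    - {"offset": [0, 0, 0], "twist": 0.158, "fingers": 1}
    - {"offset": [0, 0, 0], "twist": 0.158, "fingers": 1}
    - {"offset": [0, 0, 0], "twist": 0.158, "fingers": 1}

```text
time_s: 16.05
tcp_pos: [535.8, 35.1, 72.4]
tcp_rot: [[0.978, 0.208, -0.003], [0.208, -0.978, 0.0], [-0.003, -0.001, -1.0]]
force: [0.9, 0.9, -0.2]
opening: 15.2
gripper_force: 61.7
```

```bash
python3 - <<'E'
from h import *
from plant import robot
robot.capture("top")
c=robot.capture("top")
go(536.2,34.8,6,12.1)
# yellow cap in the top view
import cv2
h=cv2.cvtColor(c["frame"],cv2.COLOR_RGB2HSV)[150:270,260:400]
m=(abs(h[...,0].astype(int)-22)<6)&(h[...,1]>150)&(h[...,2]>60)
v,u=np.nonzero(m);print(len(u),u.mean()+260 if len(u) else 0,v.mean()+150 if len(u) else 0)
if len(u):print(world([[u.mean()+260,v.mean()+150]],110,c).round(1))
E
```

```text
t 16.15 tcp [535.9  35.1  72.5] phi 12.32 tilt [-0.0029  0.    ] open 14.6 grip 61.7 F [ 1.3 -0.3 -0.7] q [ -3.  22. -15.  53.  -0. 165.]
  shift(before twist) [ 0.4  0.4 66.5] shift(after twist) [ 0.4  0.4 66.5] twist 0.0038
0 0 0
```

Request:
jog_arm:
  moves:
    - {"offset": [0.3, 0.3, 20], "twist": 0.004, "fingers": 1}
    - {"offset": [0, 0, 20], "twist": 0, "fingers": 1}
    - {"offset": [0, 0, 12], "twist": 0, "fingers": 1}
    - {"offset": [0, 0, 5], "twist": 0, "fingers": 1}
    - {"offset": [0, 0, 3], "twist": 0, "fingers": 1}
    - {"offset": [0, 0, 2], "twist": 0, "fingers": 1}
    - {"offset": [0, 0, 2], "twist": 0, "fingers": 1}
    - {"offset": [0, 0, 0], "twist": 0, "fingers": 1}
    - {"offset": [0, 0, 0], "twist": 0, "fingers": 1}

```text
time_s: 17.27
tcp_pos: [537.7, 34.8, 10.2]
tcp_rot: [[0.978, 0.209, 0.0], [0.209, -0.978, -0.0], [0.0, 0.0, -1.0]]
force: [0.6, -0.0, 0.6]
opening: 14.6
gripper_force: 61.7
```

Request:
jog_arm:
  moves:
    - {"offset": [0, 0, 1.5], "twist": 0, "fingers": 1}
    - {"offset": [0, 0, 0], "twist": 0, "fingers": 1}
    - {"offset": [0, 0, 0], "twist": 0, "fingers": 1}

```text
time_s: 17.65
tcp_pos: [537.6, 34.8, 8.5]
tcp_rot: [[0.978, 0.209, 0.0], [0.209, -0.978, -0.0], [-0.0, 0.0, -1.0]]
force: [-0.8, 0.5, -0.1]
opening: 15.0
gripper_force: 61.7
```

Request:
jog_arm:
  moves:
    - {"offset": [-1.2, 0, 2], "twist": 0, "fingers": 1}
    - {"offset": [0, 0, 1], "twist": 0, "fingers": 1}
    - {"offset": [0, 0, 0], "twist": 0, "fingers": 1}
    - {"offset": [0, 0, 0], "twist": 0, "fingers": 1}

```text
time_s: 18.15
tcp_pos: [536.5, 34.5, 5.5]
tcp_rot: [[0.978, 0.209, 0.0], [0.209, -0.978, -0.0], [0.0, 0.0, -1.0]]
force: [0.4, -0.5, -1.0]
opening: 15.0
gripper_force: 61.7
```

Request:
jog_arm:
  moves:
    - {"offset": [0, 0, 1], "twist": 0, "fingers": 1}
    - {"offset": [0, 0, 0], "twist": 0, "fingers": 1}
    - {"offset": [0, 0, 0], "twist": 0, "fingers": 1}

```text
time_s: 18.52
tcp_pos: [536.5, 34.5, 4.5]
tcp_rot: [[0.978, 0.209, 0.0], [0.209, -0.978, -0.0], [0.0, 0.0, -1.0]]
force: [0.3, 0.2, -0.5]
opening: 14.9
gripper_force: 61.7
```

Request:
jog_arm:
  moves:
    - {"offset": [0, 0, 1], "twist": 0, "fingers": 1}
    - {"offset": [0, 0, 0], "twist": 0, "fingers": 1}
    - {"offset": [0, 0, 0], "twist": 0, "fingers": 1}

```text
time_s: 18.9
tcp_pos: [536.6, 34.5, 4.5]
tcp_rot: [[0.978, 0.209, 0.001], [0.209, -0.978, -0.0], [0.001, 0.0, -1.0]]
force: [-2.6, -0.4, 8.5]
opening: 14.9
gripper_force: 62.8
```

Request:
jog_arm:
  moves:
    - {"offset": [0, 0, 0], "twist": 0, "fingers": 0.75}
    - {"offset": [0, 0, 0], "twist": 0, "fingers": 0.65}
    - {"offset": [0, 0, 0], "twist": 0, "fingers": 0.6}
    - {"offset": [0, 0, 0], "twist": 0, "fingers": 0.6}
    - {"offset": [0, 0, 0], "twist": 0, "fingers": 0.6}

```text
time_s: 19.52
tcp_pos: [536.3, 34.5, 3.4]
tcp_rot: [[0.978, 0.209, -0.0], [0.209, -0.978, -0.0], [-0.0, 0.0, -1.0]]
force: [0.3, 0.2, -0.9]
opening: 34.1
gripper_force: 0.0
```

Request:
jog_arm:
  moves:
    - {"offset": [0, 0, -10], "twist": 0, "fingers": 0.6}
    - {"offset": [0, 0, -30], "twist": 0, "fingers": 0.6}
    - {"offset": [0, 0, -40], "twist": 0, "fingers": 0.6}
    - {"offset": [0, 0, 0], "twist": 0, "fingers": 0.6}

```text
time_s: 20.02
tcp_pos: [539.8, 34.4, 87.6]
tcp_rot: [[0.978, 0.209, 0.008], [0.209, -0.978, -0.0], [0.007, 0.002, -1.0]]
force: [0.5, 0.7, -0.2]
opening: 33.7
gripper_force: 0.0
```

```bash
python3 - <<'E'
from h import *
go(464,285.6,85,109.66)
E
```

```text
t 20.02 tcp [539.8  34.4  87.6] phi 12.08 tilt [ 0.0078 -0.0005] open 33.7 grip 0.0 F [ 0.5  0.7 -0.2] q [ -3.  21. -14.  55.  -0. 165.]
  shift(before twist) [ -21.6 -261.5    1.8] shift(after twist) [262.1  13.1   1.8] twist -1.7031
```

Request:
jog_arm:
  moves:
    - {"offset": [-2.3, -32.6, 0], "twist": 0, "fingers": 0.3}
    - {"offset": [-2.3, -32.6, 0], "twist": 0, "fingers": 0.3}
    - {"offset": [-2.3, -32.6, 0], "twist": 0, "fingers": 0.3}
    - {"offset": [-2.3, -32.6, 0], "twist": 0, "fingers": 0.3}
    - {"offset": [-2.3, -32.6, 0], "twist": 0, "fingers": 0.3}
    - {"offset": [-2.3, -32.6, 0], "twist": 0, "fingers": 0.3}
    - {"offset": [-2.3, -32.6, 0], "twist": 0, "fingers": 0.3}
    - {"offset": [-2.3, -32.6, 0], "twist": 0, "fingers": 0.3}
    - {"offset": [0, 0, 0], "twist": -0.17, "fingers": 0.3}
    - {"offset": [0, 0, 0], "twist": -0.17, "fingers": 0.3}
    - {"offset": [0, 0, 0], "twist": -0.17, "fingers": 0.3}
    - {"offset": [0, 0, 0], "twist": -0.17, "fingers": 0.3}
    - {"offset": [0, 0, 0], "twist": -0.17, "fingers": 0.3}
    - {"offset": [0, 0, 0], "twist": -0.17, "fingers": 0.3}
    - {"offset": [0, 0, 0], "twist": -0.17, "fingers": 0.3}
    - {"offset": [0, 0, 0], "twist": -0.17, "fingers": 0.3}
    - {"offset": [0, 0, 0], "twist": -0.17, "fingers": 0.3}
    - {"offset": [0, 0, 0], "twist": -0.173, "fingers": 0.3}
    - {"offset": [0, 0, 0], "twist": 0, "fingers": 0.3}

```text
time_s: 22.4
tcp_pos: [475.2, 228.8, 85.8]
tcp_rot: [[-0.415, 0.91, -0.015], [0.909, 0.415, 0.047], [0.048, 0.006, -0.999]]
force: [-0.9, -0.2, 0.5]
opening: 59.8
gripper_force: 0.0
```

```bash
python3 - <<'E'
from h import *
from plant import robot
import cv2
go(464,285.6,-25.5,109.66)
v=robot.capture("top");s=robot.capture("side")
a=cv2.resize(v["frame"][185:265,265:385],(600,400),interpolation=2)
cv2.imwrite("pics/m1.png",cv2.convertScaleAbs(a[:,:,::-1],alpha=1.6))
E
```

```text
t 22.4 tcp [475.2 228.8  85.8] phi 114.53 tilt [-0.0146  0.0466] open 59.8 grip 0.0 F [-0.9 -0.2  0.5] q [ 17.  20. -16.  54.   3.  82.]
  shift(before twist) [ 50.8  12.7 113.9] shift(after twist) [ 51.7   8.3 113.9] twist 0.0851
```

View pics/m1.png

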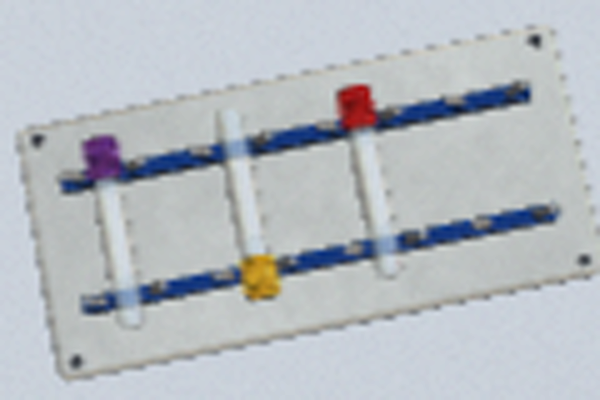

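m1 shows the yellow tube seated in the second cradle. Its ends are at (228,110) and (262,298), with the mid-point level with its neighbours. The arm's pose looks off, so I'll let it settle and read the state.

Request:
jog_arm:
  moves:
    - {"offset": [0, 0, 0], "twist": 0, "fingers": 0.3}
    - {"offset": [0, 0, 0], "twist": 0, "fingers": 0.3}

```text
time_s: 22.75
tcp_pos: [475.1, 228.8, 85.7]
tcp_rot: [[-0.416, 0.909, -0.015], [0.908, 0.416, 0.046], [0.048, 0.006, -0.999]]
force: [-0.4, -0.6, 0.1]
opening: 59.7
gripper_force: 0.0
```

```bash
python3 - <<'E'
from h import *
from plant import robot
go(464,285.6,-25.5,109.66)
o=robot.get_obs();print(np.round(o["joint_pos"],2),np.round(o["qd"],2),np.round(o["tcp_rot"],3).tolist())
E
```

```text
t 22.75 tcp [475.1 228.8  85.7] phi 114.6 tilt [-0.0147  0.0464] open 59.7 grip 0.0 F [-0.4 -0.6  0.1] q [ 17.  20. -16.  54.   3.  82.]
  shift(before twist) [ 50.9  12.9 113.9] shift(after twist) [ 51.8   8.4 113.9] twist 0.0862
[ 17.01  19.73 -16.16  54.14   2.79  82.41] [-0.04  0.03 -0.03 -0.02 -0.06 -0.3 ] [[-0.416, 0.909, -0.015], [0.908, 0.416, 0.046], [0.048, 0.006, -0.999]]
```

Request:
jog_arm:
  moves:
    - {"offset": [10, 2, 0], "twist": 0, "fingers": 0.3}
    - {"offset": [10, 2, 0], "twist": 0, "fingers": 0.3}
    - {"offset": [0, 0, 0], "twist": 0, "fingers": 0.3}

```text
time_s: 23.12
tcp_pos: [470.2, 249.6, 86.7]
tcp_rot: [[-0.418, 0.908, -0.015], [0.907, 0.418, 0.046], [0.048, 0.006, -0.999]]
force: [-0.2, 0.3, 0.2]
opening: 60.1
gripper_force: 0.0
```

```bash
python3 - <<'E'
from h import *
from plant import robot
go(464,285.6,-25.5,109.66)
o=robot.get_obs();print(np.round(o["joint_pos"],2),np.round(o["joint_efforts"],2),np.round(o["tcp_rot"],3).tolist())
E
```

```text
t 23.12 tcp [470.2 249.6  86.7] phi 114.73 tilt [-0.0146  0.0465] open 60.1 grip 0.0 F [-0.2  0.3  0.2] q [ 19.  20. -15.  54.   3.  85.]
  shift(before twist) [ 29.9   8.7 113.9] shift(after twist) [ 30.5   6.1 113.9] twist 0.0886
[ 19.34  20.1  -15.44  54.36   2.79  84.61] [ 2.900e-01 -4.271e+01  2.473e+01 -2.000e-02  2.400e-01  4.000e-02] [[-0.418, 0.908, -0.015], [0.907, 0.418, 0.046], [0.048, 0.006, -0.999]]
```

The tilt of about 2.7° came from joint 6 reaching its range during that translation. It lies along the tube axis, so it doesn't affect the grasp, and I'll allow for it in the placing. Next is the green tube.

```bash
python3 -c "
from h import *
go(463.5,287.1,-25.5,109.66)"
```

```text
t 23.12 tcp [470.2 249.6  86.7] phi 114.73 tilt [-0.0146  0.0465] open 60.1 grip 0.0 F [-0.2  0.3  0.2] q [ 19.  20. -15.  54.   3.  85.]
  shift(before twist) [ 31.4   8.9 113.9] shift(after twist) [ 32.1   6.1 113.9] twist 0.0886
```

Request:
jog_arm:
  moves:
    - {"offset": [0, 0, 0], "twist": 0.0886, "fingers": 0.3}
    - {"offset": [16, 3, 0], "twist": 0, "fingers": 0.3}
    - {"offset": [16.1, 3.1, 0], "twist": 0, "fingers": 0.3}
    - {"offset": [0, 0, 30], "twist": 0, "fingers": 0.3}
    - {"offset": [0, 0, 30], "twist": 0, "fingers": 0.3}
    - {"offset": [0, 0, 25], "twist": 0, "fingers": 0.3}
    - {"offset": [0, 0, 15], "twist": 0, "fingers": 0.3}
    - {"offset": [0, 0, 0], "twist": 0, "fingers": 0.3}
    - {"offset": [0, 0, 0], "twist": 0, "fingers": 0.3}
    - {"offset": [0, 0, 0], "twist": 0, "fingers": 0.3}

```text
time_s: 24.38
tcp_pos: [465.1, 285.9, -10.5]
tcp_rot: [[-0.335, 0.942, -0.013], [0.941, 0.335, 0.047], [0.049, 0.004, -0.999]]
force: [0.0, 0.2, 0.3]
opening: 59.7
gripper_force: 0.0
```

```bash
python3 -c "
from h import *
go(463.5,287.1,-25.5,109.66)"
```

```text
t 24.38 tcp [465.1 285.9 -10.5] phi 109.57 tilt [-0.0127  0.0472] open 59.7 grip 0.0 F [0.  0.2 0.3] q [ 23.  27. -21.  42.   3.  94.]
  shift(before twist) [ 0.9 -1.1 15.1] shift(after twist) [ 0.9 -1.1 15.1] twist -0.0016
```

Request:
jog_arm:
  moves:
    - {"offset": [0.9, -1.1, 8], "twist": 0, "fingers": 0.3}
    - {"offset": [0, 0, 6.5], "twist": 0, "fingers": 0.3}
    - {"offset": [0, 0, 0], "twist": 0, "fingers": 0.5}
    - {"offset": [0, 0, 0], "twist": 0, "fingers": 0.6}
    - {"offset": [0, 0, 0], "twist": 0, "fingers": 0.7}
    - {"offset": [0, 0, 0], "twist": 0, "fingers": 0.8}
    - {"offset": [0, 0, 0], "twist": 0, "fingers": 1}
    - {"offset": [0, 0, 0], "twist": 0, "fingers": 1}
    - {"offset": [0, 0, 0], "twist": 0, "fingers": 1}

```text
time_s: 25.5
tcp_pos: [462.8, 286.8, -25.7]
tcp_rot: [[-0.334, 0.942, -0.014], [0.941, 0.335, 0.047], [0.049, 0.002, -0.999]]
force: [-1.6, -0.6, 4.7]
opening: 14.7
gripper_force: 61.7
```

Request:
jog_arm:
  moves:
    - {"offset": [0, 0, -20], "twist": 0, "fingers": 1}
    - {"offset": [0, 0, -40], "twist": 0, "fingers": 1}
    - {"offset": [0, 0, -40], "twist": 0, "fingers": 1}
    - {"offset": [0, 0, 0], "twist": 0, "fingers": 1}
    - {"offset": [0, 0, 0], "twist": 0, "fingers": 1}

```text
time_s: 26.12
tcp_pos: [463.4, 281.7, 73.0]
tcp_rot: [[-0.334, 0.942, -0.016], [0.941, 0.335, 0.046], [0.048, 0.001, -0.999]]
force: [-0.5, -0.4, -1.0]
opening: 14.7
gripper_force: 61.1
```

```bash
python3 -c "
from h import *
go(562.7,-84.4,73,12.1)"
```

```text
t 26.12 tcp [463.4 281.7  73. ] phi 109.56 tilt [-0.0156  0.0459] open 14.7 grip 61.1 F [-0.5 -0.4 -1. ] q [ 23.  22. -15.  53.   3.  93.]
  shift(before twist) [-377.8  -29.   -18.4] shift(after twist) [ 20.3 378.4 -18.4] twist 1.701
```

Request:
jog_arm:
  moves:
    - {"offset": [-37.8, -2.9, -1.8], "twist": 0, "fingers": 1}
    - {"offset": [-37.8, -2.9, -1.8], "twist": 0, "fingers": 1}
    - {"offset": [-37.8, -2.9, -1.8], "twist": 0, "fingers": 1}
    - {"offset": [-37.8, -2.9, -1.8], "twist": 0, "fingers": 1}
    - {"offset": [-37.8, -2.9, -1.8], "twist": 0, "fingers": 1}
    - {"offset": [-37.8, -2.9, -1.8], "twist": 0, "fingers": 1}
    - {"offset": [-37.8, -2.9, -1.8], "twist": 0, "fingers": 1}
    - {"offset": [-37.8, -2.9, -1.8], "twist": 0, "fingers": 1}
    - {"offset": [-37.8, -2.9, -1.8], "twist": 0, "fingers": 1}
    - {"offset": [-37.8, -2.9, -1.8], "twist": 0, "fingers": 1}
    - {"offset": [0, 0, 0], "twist": 0.17, "fingers": 1}
    - {"offset": [0, 0, 0], "twist": 0.17, "fingers": 1}
    - {"offset": [0, 0, 0], "twist": 0.17, "fingers": 1}
    - {"offset": [0, 0, 0], "twist": 0.17, "fingers": 1}
    - {"offset": [0, 0, 0], "twist": 0.17, "fingers": 1}
    - {"offset": [0, 0, 0], "twist": 0.17, "fingers": 1}
    - {"offset": [0, 0, 0], "twist": 0.17, "fingers": 1}
    - {"offset": [0, 0, 0], "twist": 0.17, "fingers": 1}
    - {"offset": [0, 0, 0], "twist": 0.17, "fingers": 1}
    - {"offset": [0, 0, 0], "twist": 0.17, "fingers": 1}

```text
time_s: 28.62
tcp_pos: [561.5, -83.8, 71.1]
tcp_rot: [[0.979, 0.205, -0.019], [0.205, -0.978, 0.048], [-0.009, -0.05, -0.999]]
force: [-0.8, -0.0, 0.7]
opening: 14.9
gripper_force: 61.1
```

Request:
jog_arm:
  moves:
    - {"offset": [0, 0, 0], "twist": 0, "fingers": 1}
    - {"offset": [0, 0, 0], "twist": 0, "fingers": 1}

```text
time_s: 28.88
tcp_pos: [562.4, -84.0, 72.3]
tcp_rot: [[0.977, 0.213, -0.017], [0.213, -0.976, 0.047], [-0.006, -0.049, -0.999]]
force: [-0.2, -0.1, -0.1]
opening: 14.9
gripper_force: 61.1
```

```bash
python3 -c "
from h import *
go(561.7,-84.3,12,12.1)"
```

```text
t 28.88 tcp [562.4 -84.   72.3] phi 12.3 tilt [-0.0167  0.0469] open 14.9 grip 61.1 F [-0.2 -0.1 -0.1] q [-16.  26.  -8.  57.   2. 151.]
  shift(before twist) [-0.4  3.1 60.2] shift(after twist) [-0.4  3.1 60.2] twist 0.0036
```

Request:
jog_arm:
  moves:
    - {"offset": [-0.4, 1, 20], "twist": 0.004, "fingers": 1}
    - {"offset": [0, 1, 20], "twist": 0, "fingers": 1}
    - {"offset": [0, 0.7, 12], "twist": 0, "fingers": 1}
    - {"offset": [0, 0.3, 5], "twist": 0, "fingers": 1}
    - {"offset": [0, 0.1, 3], "twist": 0, "fingers": 1}
    - {"offset": [0, 0, 0], "twist": 0, "fingers": 1}
    - {"offset": [0, 0, 0], "twist": 0, "fingers": 1}

```text
time_s: 29.75
tcp_pos: [563.1, -84.8, 13.9]
tcp_rot: [[0.978, 0.206, -0.014], [0.207, -0.977, 0.046], [-0.004, -0.048, -0.999]]
force: [0.4, 0.4, -0.5]
opening: 14.9
gripper_force: 61.1
```

```bash
python3 -c "
from h import *
go(561.7,-84.3,7.5,12.1)"
```

```text
t 29.75 tcp [563.1 -84.8  13.9] phi 11.94 tilt [-0.0137  0.046 ] open 14.9 grip 61.1 F [ 0.4  0.4 -0.5] q [-16.  29. -13.  49.   2. 152.]
  shift(before twist) [-1.3 -0.5  6.4] shift(after twist) [-1.3 -0.5  6.4] twist -0.0028
```

Request:
jog_arm:
  moves:
    - {"offset": [-1.3, -0.5, 3], "twist": -0.003, "fingers": 1}
    - {"offset": [0, 0, 2], "twist": 0, "fingers": 1}
    - {"offset": [0, 0, 1], "twist": 0, "fingers": 1}
    - {"offset": [0, 0, 0], "twist": 0, "fingers": 1}
    - {"offset": [0, 0, 0], "twist": 0, "fingers": 1}

```text
time_s: 30.38
tcp_pos: [561.2, -84.2, 7.4]
tcp_rot: [[0.978, 0.209, -0.015], [0.21, -0.977, 0.046], [-0.005, -0.048, -0.999]]
force: [-0.7, 0.6, -0.6]
opening: 14.8
gripper_force: 61.1
```

Request:
jog_arm:
  moves:
    - {"offset": [0, 0, 1.5], "twist": 0, "fingers": 1}
    - {"offset": [0, 0, 0], "twist": 0, "fingers": 1}
    - {"offset": [0, 0, 0], "twist": 0, "fingers": 1}

```text
time_s: 30.75
tcp_pos: [561.4, -84.2, 6.2]
tcp_rot: [[0.978, 0.209, -0.014], [0.21, -0.977, 0.046], [-0.004, -0.048, -0.999]]
force: [-0.7, 0.2, 3.5]
opening: 15.0
gripper_force: 61.5
```

Request:
jog_arm:
  moves:
    - {"offset": [0, 0, 1], "twist": 0, "fingers": 1}
    - {"offset": [0, 0, 0], "twist": 0, "fingers": 1}
    - {"offset": [0, 0, 0], "twist": 0, "fingers": 0.8}
    - {"offset": [0, 0, 0], "twist": 0, "fingers": 0.72}
    - {"offset": [0, 0, 0], "twist": 0, "fingers": 0.65}
    - {"offset": [0, 0, 0], "twist": 0, "fingers": 0.6}
    - {"offset": [0, 0, 0], "twist": 0, "fingers": 0.6}

```text
time_s: 31.62
tcp_pos: [561.0, -84.0, 4.7]
tcp_rot: [[0.978, 0.209, -0.015], [0.21, -0.977, 0.046], [-0.005, -0.048, -0.999]]
force: [0.0, 0.1, -0.3]
opening: 34.5
gripper_force: 0.0
```

Request:
jog_arm:
  moves:
    - {"offset": [0, 0, -10], "twist": 0, "fingers": 0.6}
    - {"offset": [0, 0, -30], "twist": 0, "fingers": 0.6}
    - {"offset": [0, 0, -40], "twist": 0, "fingers": 0.6}
    - {"offset": [0, 0, 0], "twist": 0, "fingers": 0.6}

```text
time_s: 32.12
tcp_pos: [565.7, -88.9, 89.0]
tcp_rot: [[0.978, 0.209, -0.007], [0.21, -0.977, 0.044], [0.002, -0.045, -0.999]]
force: [-0.5, -0.0, 0.3]
opening: 34.0
gripper_force: 0.0
```

```bash
python3 -c "
from h import *
go(492.3,-301.9,90,12.1)"
```

```text
t 32.12 tcp [565.7 -88.9  89. ] phi 12.1 tilt [-0.007  0.044] open 34.0 grip 0.0 F [-0.5 -0.   0.3] q [-17.  25.  -7.  59.   2. 151.]
  shift(before twist) [-116.4  192.7   -9.8] shift(after twist) [-116.4  192.7   -9.8] twist -0.0
```

Request:
jog_arm:
  moves:
    - {"offset": [-14.4, 24, -1.2], "twist": 0, "fingers": 0.6}
    - {"offset": [-14.4, 24, -1.2], "twist": 0, "fingers": 0.8}
    - {"offset": [-14.4, 24, -1.2], "twist": 0, "fingers": 1}
    - {"offset": [-14.4, 24, -1.2], "twist": 0, "fingers": 1}
    - {"offset": [-14.4, 24, -1.2], "twist": 0, "fingers": 1}
    - {"offset": [-14.4, 24, -1.2], "twist": 0, "fingers": 1}
    - {"offset": [-14.4, 24, -1.2], "twist": 0, "fingers": 1}
    - {"offset": [-14.4, 24, -1.2], "twist": 0, "fingers": 1}
    - {"offset": [0, 0, 0], "twist": -0.17, "fingers": 1}
    - {"offset": [0, 0, 0], "twist": -0.17, "fingers": 1}
    - {"offset": [0, 0, 0], "twist": -0.17, "fingers": 1}
    - {"offset": [0, 0, 0], "twist": -0.17, "fingers": 1}
    - {"offset": [0, 0, 0], "twist": -0.17, "fingers": 1}
    - {"offset": [0, 0, 0], "twist": -0.17, "fingers": 1}
    - {"offset": [0, 0, 0], "twist": -0.17, "fingers": 1}
    - {"offset": [0, 0, 0], "twist": -0.17, "fingers": 1}
    - {"offset": [0, 0, 0], "twist": -0.17, "fingers": 1}
    - {"offset": [0, 0, 0], "twist": 0, "fingers": 1}

```text
time_s: 34.38
tcp_pos: [489.6, -299.5, 85.0]
tcp_rot: [[-0.167, 0.986, -0.016], [0.985, 0.168, 0.047], [0.049, -0.007, -0.999]]
force: [0.2, -0.6, 0.3]
opening: 0.1
gripper_force: 0.0
```

```bash
python3 - <<'E'
from h import *
from plant import robot
import cv2
go(492,-302,52,97)
v=robot.capture("top")
a=cv2.resize(v["frame"][185:265,265:385],(750,500),interpolation=2)
cv2.imwrite("pics/m2.png",cv2.convertScaleAbs(a[:,:,::-1],alpha=1.6))
# depth-derived heights along tube 4 ends vs tube 1,2
E
```

```text
t 34.38 tcp [ 489.6 -299.5   85. ] phi 99.64 tilt [-0.0156  0.047 ] open 0.1 grip 0.0 F [ 0.2 -0.6  0.3] q [-39.  27.  -5.  60.   2.  42.]
  shift(before twist) [-4.5  2.2 32.8] shift(after twist) [-4.3  2.4 32.8] twist 0.0461
```

View pics/m2.png

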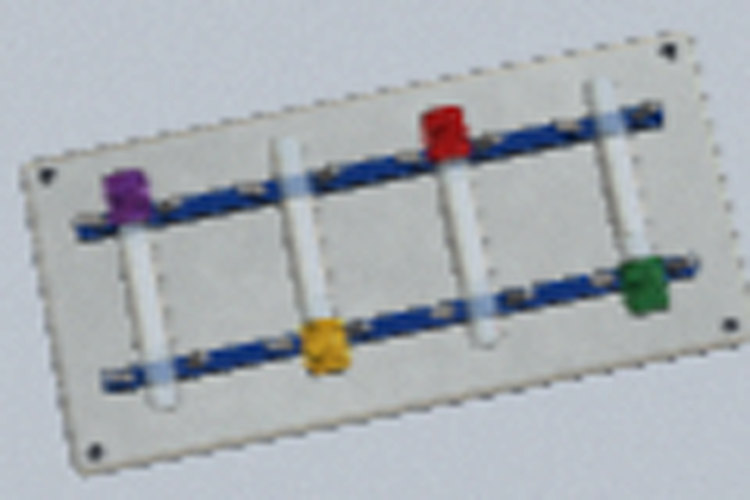

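m2 shows all four tubes parallel and evenly spaced, with the green one centred in the fourth cradle from left (ends (600,80) and (648,312)). Next is the paddle.

Request:
jog_arm:
  moves:
    - {"offset": [-4.5, 2.2, 15], "twist": 0, "fingers": 1}
    - {"offset": [0, 0, 12], "twist": 0, "fingers": 1}
    - {"offset": [0, 0, 5], "twist": 0, "fingers": 1}
    - {"offset": [0, 0, 0], "twist": 0, "fingers": 1}
    - {"offset": [0, 0, 0], "twist": 0, "fingers": 1}

```text
time_s: 35.05
tcp_pos: [492.6, -302.6, 53.6]
tcp_rot: [[-0.169, 0.985, -0.014], [0.984, 0.17, 0.046], [0.048, -0.006, -0.999]]
force: [0.0, -0.1, 0.7]
opening: -0.1
gripper_force: 0.0
```

Request:
jog_arm:
  moves:
    - {"offset": [0, 0, 2], "twist": 0, "fingers": 1}
    - {"offset": [0, 0, 0], "twist": 0, "fingers": 1}

```text
time_s: 35.3
tcp_pos: [492.5, -302.4, 51.5]
tcp_rot: [[-0.169, 0.985, -0.014], [0.984, 0.17, 0.046], [0.048, -0.006, -0.999]]
force: [-0.1, -0.5, -0.6]
opening: -0.2
gripper_force: 0.0
```

Request:
jog_arm:
  moves:
    - {"offset": [0, 0, 2], "twist": 0, "fingers": 1}
    - {"offset": [0, 0, 0], "twist": 0, "fingers": 1}

```text
time_s: 35.55
tcp_pos: [492.3, -302.2, 49.2]
tcp_rot: [[-0.169, 0.985, -0.015], [0.984, 0.17, 0.046], [0.048, -0.007, -0.999]]
force: [-0.5, 0.5, -0.1]
opening: -0.4
gripper_force: 0.0
```

Request:
jog_arm:
  moves:
    - {"offset": [0, 0, 1.5], "twist": 0, "fingers": 1}
    - {"offset": [0, 0, 0], "twist": 0, "fingers": 1}

```text
time_s: 35.8
tcp_pos: [492.5, -302.3, 48.1]
tcp_rot: [[-0.169, 0.985, -0.014], [0.984, 0.17, 0.046], [0.048, -0.006, -0.999]]
force: [0.2, 0.3, 1.3]
opening: 0.1
gripper_force: 1.1
```

Request:
jog_arm:
  moves:
    - {"offset": [0, 0, 3], "twist": 0, "fingers": 1}
    - {"offset": [0, 0, 3], "twist": 0, "fingers": 1}
    - {"offset": [0, 0, 3], "twist": 0, "fingers": 1}
    - {"offset": [0, 0, 2], "twist": 0, "fingers": 1}
    - {"offset": [0, 0, 0], "twist": 0, "fingers": 1}
    - {"offset": [0, 0, 0], "twist": 0, "fingers": 1}

```text
time_s: 36.55
tcp_pos: [492.1, -302.0, 37.1]
tcp_rot: [[-0.169, 0.986, -0.015], [0.984, 0.17, 0.046], [0.048, -0.007, -0.999]]
force: [-3.7, -2.4, 5.4]
opening: 0.5
gripper_force: 2.6
```

Request:
jog_arm:
  moves:
    - {"offset": [0, 0, 2], "twist": 0, "fingers": 1}
    - {"offset": [0, 0, 1.5], "twist": 0, "fingers": 1}
    - {"offset": [0, 0, 0], "twist": 0, "fingers": 1}
    - {"offset": [0, 0, 0], "twist": 0, "fingers": 1}
    - {"offset": [0, 0, 0], "twist": 0, "fingers": 1}

```text
time_s: 37.17
tcp_pos: [492.2, -301.9, 33.7]
tcp_rot: [[-0.169, 0.985, -0.015], [0.984, 0.17, 0.046], [0.047, -0.007, -0.999]]
force: [-4.0, -2.5, 5.8]
opening: -0.2
gripper_force: 2.9
```

```bash
python3 - <<'E'
from h import *
from plant import robot
import cv2
go(492.3,-302,33.3,97)
s=robot.capture("side")
K,R,t=s["intrinsics"],s["R"],s["t"];p=K@(R@np.array([492,-303,61])+t);x,y=(p[:2]/p[2]).astype(int);print(x,y)
a=s["frame"][y-40:y+40,x-60:x+60]
cv2.imwrite("pics/p1.png",cv2.convertScaleAbs(cv2.resize(a,(780,520),interpolation=2)[:,:,::-1],alpha=1.3))
# pad height from depth: yellow pixels
h=cv2.cvtColor(s["frame"],cv2.COLOR_RGB2HSV);m=(abs(h[...,0].astype(int)-29)<5)&(h[...,1]>150)&(h[...,2]>60)&(s["z_map"]>0)
v,u=np.nonzero(m);k=(abs(u-x)<40)&(abs(v-y)<40);v,u=v[k],u[k]
X=((np.c_[u,v,np.ones(len(u))]@np.linalg.inv(K).T)*s["z_map"][v,u][:,None]-t)@R
print(len(X),np.percentile(X,[5,50,95],axis=0).round(1))
E
```

```text
t 37.17 tcp [ 492.2 -301.9   33.7] phi 99.75 tilt [-0.0145  0.0456] open -0.2 grip 2.9 F [-4.  -2.5  5.8] q [-39.  30.  -9.  54.   2.  42.]
  shift(before twist) [-0.1  0.   0.4] shift(after twist) [-0.1  0.   0.4] twist 0.048
360 290
24 [[ 471.7 -326.    51.9]
 [ 494.8 -322.1   59.6]
 [ 511.2 -302.7   63.2]]
```

View pics/p1.png

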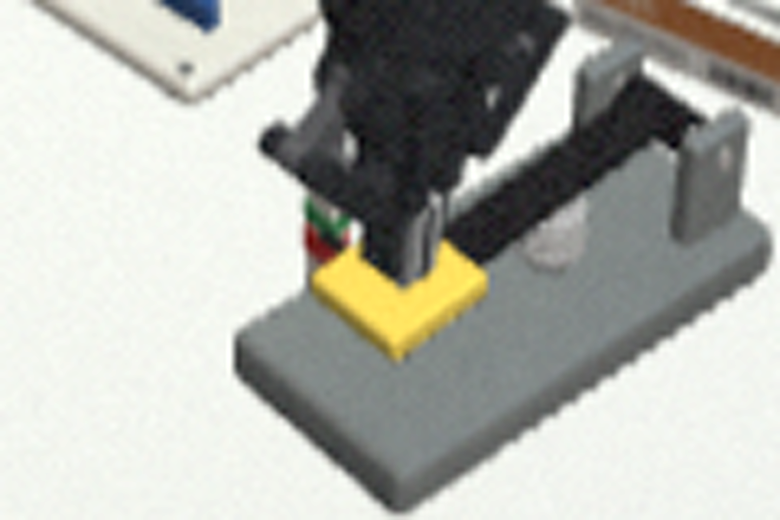

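p1 shows the shut fingers near the middle of the yellow pad (crop (405,275)), with the scale post clear behind it. The drop is about 14.6 mm at about 6 N, which fits the green band. Handing in.

```bash
python3 -c "
from plant import robot
print(robot.hand_in())"
```

```text
the job is handed in; nothing more can be done
None
```

I handed the job in at about 37 s, with both spare tubes seated in the two empty cradles and the fingers holding the paddle about 14.6 mm down at about 6 N; that is mid-green by measurement, but the pointer itself was hidden in the last picture.

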